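# Open the water tank of the gummed-tape machine

## Task

The water tank of the tape machine on the packing bench is due for a refill: flip its tab right back, well past upright, so that it stays out of the way, then unscrew the cap beneath (anticlockwise) until its lugs come free, lift it out and set it down in the white parts tray - lowered in, not dropped. Feel your way with the cap: do not force it up while its lugs still hold, nor hard against its end stop, nor push it down hard. Leave everything else on the bench where it is.

Things in the scene. Friction and masses are not known exactly. Their poses are not given: they have to be found in the camera images.
- tank: Tape machine, fixed to the bench. Origin on the bench under the cap's axis, z up; -x is its front. White water tank (x -60 to 85, y -65 to 65 mm, top 95 mm up). The machine's grey tape housing (x -100 to 100, y 85 to 255, 110 mm high, a tape roll behind) stands on its +y side. Two posts (x 59 to 81, y +-16 to 28 mm, up to 168 mm) carry the tab's hinge.
- neck (a point): Middle of the mouth of the tank's round neck (51 mm across), 125 mm up. Inside is a two-start thread: turned anticlockwise from above (yaw grows) the cap climbs 3 mm in 1.3 rad. How far in it is screwed cannot be seen: its lugs come free after 0.35 to 1.5 rad of turning, in a window about 0.4 rad wide, at whose far end they meet a hard stop. Cap-to-tank forces above 25 N damage it.
- tab (a joint): Hinge of the white flip-top tab on the tank, rad: 0 = shut, lying level over the cap; it swings up and back about the tank's y axis to its stop at 2.3. Stiff enough (0.15 N m, about 1.4 N at the lip) to stay where it is left.
- tab_lip (a point): Middle of the tab's lip, a block 22 mm long, 18 mm wide (tank's y), 12 mm thick at the tab's free end; shut at x = -40 mm, 172 mm up in the tank's frame, 110 mm from the hinge line. Its sides can be pinched from above, fingers closing along the tank's y; it turns between the pads as the tab swings. Behind it the tab is a strap 30 mm wide, 4 mm thick, underside 170 mm up.
- tab_hinge (a point): Point on the tab's hinge line, at x = 70 mm, y = 0, 167 mm up in the tank's frame.
- cap: Loose grey screw cap, about 60 g, in the neck. Origin on its axis, at the underside of its disc (48 mm across, 8 mm thick), 1 to 6 mm above the neck's mouth while screwed in. A sprung seal presses it up with 3 to 4 N; when its lugs come free it springs up by about 2 mm and can be lifted straight out. It is about 1.5 mm loose sideways.
- cap_grip (a point): Point on the cap's axis, 29 mm above its origin, inside its grip bar: 44 mm long along the cap's x, 14 mm wide along its y, standing 8 to 35 mm above the origin. Grip it from above, across y.
- cap_plug (a point): Middle of the underside of the cap's plug (22 mm across, 18.5 mm below the cap's origin). The plug has two lugs along the cap's +-x, reaching 17.5 mm from the axis, 4 mm thick, centred 16 mm below the origin.
- tray: Low open white tray on the bench, fixed: 150 (x) x 170 (y) x 28 mm high, walls and floor 4 to 5 mm; origin under its middle. The cap stands on its plug there.
- labels: Bystander, loose: roll of labels lying flat on the tape housing, white ring, 80 mm across, 30 mm high. Origin at its underside.
- carton: Bystander, loose: small brown carton 100 x 70 x 45 mm. Origin at its underside.
- slimbox: Bystander, loose: slim white product box 55 x 160 x 22 mm. Origin at its underside.
- slimbox2: Bystander, loose: smaller white product box 50 x 90 x 22 mm lying on the carton. Origin at its underside.
- gluepot: Bystander, loose: white jar with a black lid, 56 mm across, 90 mm high. Origin at its underside.
- scanner: Bystander, loose: hand barcode scanner lying on the bench, about 155 x 50 x 35 mm. Origin at its underside.
There are look-alikes about, which are no part of the job. Of the things that look like the tray, the smaller one is meant.

How it is judged:
On the way, in this order (a step that is already met when the one before it is completed fails the run):
1. the tab is flipped back (over 1.8 rad), the cap still in the neck (value of joint tab above 1.8 rad and z of cap in the frame of tank below 0.137 m), for 0.2 s.
2. the cap is unscrewed and lifted out of the neck (origin over 25 mm above the mouth) (z of cap in the frame of tank above 0.15 m), for 0.1 s.
3. the cap is lowered into the tray while still held (origin less than 45 mm above the tray's underside) (x of cap in the frame of tray between -0.068 and 0.068 m and y of cap in the frame of tray between -0.078 and 0.078 m and z of cap in the frame of tray below 0.045 m and contact force between the fingers and cap above 0.3 N), for 0.04 s.
At the end, for the whole second after the job is handed in: The cap lies at rest in the parts tray (its origin within 68 mm in x and 78 mm in y of the tray's middle and under 45 mm up), released, and the tab is still flipped back by more than 1.8 rad (x of cap in the frame of tray between -0.068 and 0.068 m and y of cap in the frame of tray between -0.078 and 0.078 m and z of cap in the frame of tray below 0.045 m and linear speed of cap below 0.02 m/s and value of joint tab above 1.8 rad); the robot touches nothing.
It fails at once if the cap is forced in the neck: cap and tank press on one another with more than 25 N (contact force between cap and tank above 25 N).
It fails at once if another thing on the bench is shifted by more than 30 mm (distance of any of labels, carton, slimbox, slimbox2, gluepot, scanner from where it was at the start of the episode above 0.03 m).
It also fails if it takes over 70 s, if anything falls off the work surface, if the arm or the gripper's body presses on something with over 40 N, if the wrist force passes 120 N, or if a joint passes its speed limit or range.

## Robot

A 7-joint arm with a two-finger parallel gripper is mounted at the origin on the work surface. World frame = base frame: x ahead of the robot, y to its left, z up, the work surface at z = 0. Lengths are in m, angles in rad, forces in N, time in s.
With the tool pointing down it reaches from about 0.425 to 0.975 m from the base axis. Payload 16.7 kg.
Tool frame: the origin (TCP) lies midway between the tips of the shut fingers; the grasp point (between the pads) lies 19 mm behind it; z points along the fingers, y is the line along which they close (so a half turn about z gives the same grasp; the last joint's range is limited). The gripper opens to 85 mm and grips with 20 to 120 N. Pads are 22 mm wide; open, the fingers measure 114 mm over their backs; the gripper's body (76 mm by 85 mm) begins 54 mm behind the grasp point. The pads swing forward as they close: fully open they stand 13 mm farther back than shut.
Start: joints at [1.192, 0.426, 0.074, 1.606, -0.034, 1.111, -0.067], TCP at [0.153, -0.657, 0.204] pointing down, gripper open.
Joint ranges: [-2.85, 2.85], [-0.5, 2.14], [-1.23, 1.37], [0.21, 2.46], [-1.02, 4.16], [0.16, 2.05], [-2.73, 2.73]. Speed limits (rad/s): [1.89, 1.89, 2.39, 2.39, 3.01, 3.01, 3.01].

## Interface

Orientations are given as a unit quaternion [x, y, z, w].
In Python, from workcell import ctrl gives the robot as it stands.
- The arm moves only by the tool send_rows, never from a script. Its argument "increments" is text: rows parted by semicolons, each of 7 numbers parted by spaces: the shift along the tool's x, y, z in m, then the turn, a rotation vector about the tool's x, y, z in rad, then the closure, from -1 (fully open) to 1 (shut). A call has exactly 5 rows; each row is the pose to reach, as a shift and turn from the pose commanded when the call began, along the tool's axes at that moment; what a row does not reach only later rows make up. A row lasts 1/8 s, in which the tool goes at most 62.5 mm and 10.7 degrees, less where a joint would pass 70% of its speed; a pose out of reach is approached as far as the arm can. A call with a gripper value outside its range is refused whole. The fingers move at their own pace and stop on an object; the grip force is fixed at half the most. Time passes only in rows, so rows that repeat a pose let the fingers close, or fill a call up. It gives the time, the measured TCP pose, the force, the opening and the grip force at its end, in the units of the state.
- ctrl.read_state(): the state, without advancing time (a new reading comes with each control period).
- ctrl.snapshot(name): name is "side" or "top"; returns the picture (480x640x3 uint8, blue, green, red); there is no depth.
- ctrl.camera_params(name): a dict with "intrinsics" (3x3 intrinsics, pixels), "rvec" (rotation vector, rad) and "tvec" (3), from world to camera coordinates, as OpenCV has them. Camera axes: x right, y down, z forward; pixel columns grow to the right and rows downward; lengths in m; the calibration is good to about 2 mm. A picture is of the moment at which its call begins. camera_params takes no time and is no camera call.
- ctrl.close_job(): hands the job in; it is judged then, once.
The state is a dict: "clock": time; "joint_positions": joint angles; "joint_vel": joint speeds; "tau": joint torques, N m; "eef_pos": TCP position; "eef_rot": TCP orientation; "contact_force": force on the tool from outside, world axes, zero at the start; "torque": the same for the moment, N m; "finger_gap": finger opening in m; "grasp_force": force on a finger pad.
Only numpy, scipy, OpenCV 4.12 (cv2) and the standard library are available. Lean on these libraries where they do the work, as an engineer would, in place of code of your own. Each camera call takes 0.05 s, during which the arm holds its last target. There are 200 camera calls.

## Working session

There is one attempt and no reset: what is moved stays moved. The work goes in short steps, Python scripts to look and compute and a tool call to move; the robot and the scene stay as the last step left them, time stands still between calls to the robot, and variables do not carry over. Pictures are saved under pics/ and viewed, at most 12 in all, crops included, and the job is handed in when it is done.

Besides the shell and the picture viewer there is one more tool, called after ">>>" as name(argument=value, ...), one argument or row to a line, values as JSON. send_rows: Moves the arm, as the interface text tells. Its arguments: {"type":"object","properties":{"increments":{"type":"string"}},"required":["increments"]}

```bash
mkdir -p pics; ls
cat > h.py <<'E'
import numpy as np, cv2
from workcell import ctrl
def cam(n):
    p=ctrl.camera_params(n); K=np.array(p["intrinsics"],float).reshape(3,3); R=cv2.Rodrigues(np.array(p["rvec"],float))[0]; t=np.array(p["tvec"],float).ravel()
    return K,R,t
def ray(n,uv):
    K,R,t=cam(n); d=R.T@np.linalg.solve(K,[uv[0],uv[1],1.]); return -R.T@t,d/np.linalg.norm(d)
def onz(n,uv,z):
    o,d=ray(n,uv); return o+d*(z-o[2])/d[2]
def tri(a,b):  # two (cam,uv) -> point, miss
    (o,d),(p,e)=ray(*a),ray(*b); s=np.linalg.lstsq(np.c_[d,-e],p-o,rcond=None)[0]
    x,y=o+d*s[0],p+e*s[1]; return (x+y)/2,np.linalg.norm(x-y)
def proj(n,X):
    K,R,t=cam(n); q=K@(R@np.asarray(X,float)+t); return q[:2]/q[2]
def state():
    s=ctrl.read_state(); 
    return s
E
python3 - <<'E'
from h import *
for n in("side","top"):
    cv2.imwrite(f"pics/{n}0.png",ctrl.snapshot(n)); K,R,t=cam(n); print(n,-R.T@t,R[2],K[0,0])
print(ctrl.read_state())
E
```

```text
pics
side [ 0.38643455 -0.6967395   0.89541804] [ 0.06468933  0.66273667 -0.74605321] 463.60729812749406
top [ 0.19152727 -0.00584475  1.51123019] [ 0.19191166 -0.01254606 -0.98133201] 489.7472223826476
{'clock': 0.1, 'joint_positions': array([ 1.19250168,  0.42664068,  0.07384745,  1.60654453, -0.03411158,
        1.11082456, -0.06709123]), 'joint_vel': array([-1.82678985e-03, -1.85625791e-03,  8.61548537e-05, -1.33199541e-03,
       -1.61026334e-05,  1.32214496e-03,  3.24485444e-04]), 'tau': array([ 7.17614501e-03, -9.51541471e+01,  3.77041787e+00, -4.64408290e+01,
        1.95216184e-02,  6.39959137e-03,  1.41300501e-05]), 'eef_pos': array([ 0.15297918, -0.65701706,  0.20369901]), 'eef_rot': array([ 9.93464905e-01,  1.14136532e-01, -9.89508145e-05, -5.70577833e-04]), 'contact_force': array([ 0.12675214,  0.45121322, -0.80266537]), 'torque': array([ 0.01005665, -0.04487372, -0.00267744]), 'grasp_force': 0.0, 'finger_gap': 0.08552625718519263}
```

View pics/top0.png

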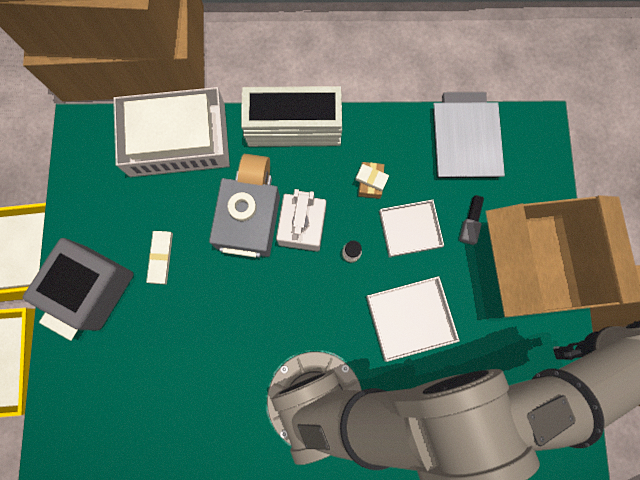

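View pics/side0.png

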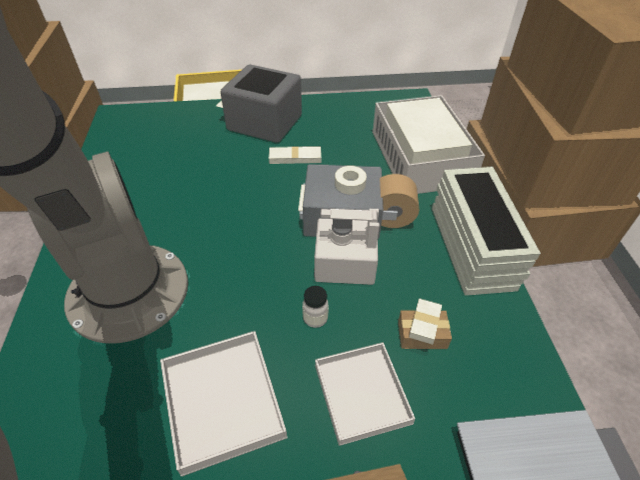

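The top view shows the tank at about (302,220), with the housing to its left and the posts away from the robot. In the side view the tank is at about (347,235). There are two tray candidates: (412,228) in top / (365,392) in side, and (412,318) in top / (222,398) in side. The first is the smaller one, so it should be the tray. One enlarged crop will confirm this.

Run:
```python
from h import *
S=cv2.imread("pics/side0.png");T=cv2.imread("pics/top0.png")
a=cv2.resize(S[185:285,300:400],(400,400),interpolation=cv2.INTER_CUBIC)
b=cv2.resize(T[180:260,265:345],(400,400),interpolation=cv2.INTER_CUBIC)
cv2.imwrite("pics/crop.png",np.vstack([np.hstack([a,b]),np.hstack([cv2.resize(T[180:380,340:480],(140,200)),S[330:475,155:425],np.zeros((145,390,3),np.uint8)][1:]+[]) if 0 else np.hstack([cv2.copyMakeBorder(S[320:475,155:425],0,45,0,0,0),T[180:380,340:480],np.zeros((200,390,3),np.uint8)])]))
# trays: measured sizes at rim z .028
g=cv2.cvtColor(T,cv2.COLOR_BGR2HSV); m=((g[...,1]<60)&(g[...,2]>120)).astype(np.uint8)*255
for c in cv2.findContours(m,cv2.RETR_EXTERNAL,cv2.CHAIN_APPROX_NONE)[0]:
    if cv2.contourArea(c)<800: continue
    (cx,cy),wh,an=cv2.minAreaRect(c)
    if not(260<cx<470 and 150<cy<400): continue
    P=np.array([onz("top",p,.028) for p in cv2.boxPoints(((cx,cy),wh,an))])
    print((cx,cy),P[:,:2].round(3).tolist(),P.mean(0).round(3),np.linalg.norm(P[1]-P[0]),np.linalg.norm(P[2]-P[1]))
```

```text
(303.3345642089844, 391.9695129394531) [[-0.026, 0.197], [0.197, 0.023], [0.078, -0.134], [-0.138, 0.042]] [0.028 0.032 0.028] 0.28283634569000193 0.19649888290194106
(412.8352966308594, 318.1260681152344) [[0.304, -0.159], [0.365, -0.388], [0.165, -0.431], [0.108, -0.208]] [ 0.235 -0.297  0.028] 0.23644891801978252 0.20457813052878424
(411.52984619140625, 227.16116333007812) [[0.573, -0.208], [0.605, -0.384], [0.453, -0.402], [0.422, -0.229]] [ 0.513 -0.306  0.028] 0.17882010243425128 0.15341348537843177
(301.0879821777344, 218.61940002441406) [[0.464, 0.118], [0.647, 0.092], [0.624, -0.046], [0.442, -0.017]] [0.544 0.037 0.028] 0.18474260554817887 0.1398071060814197
```

View pics/crop.png

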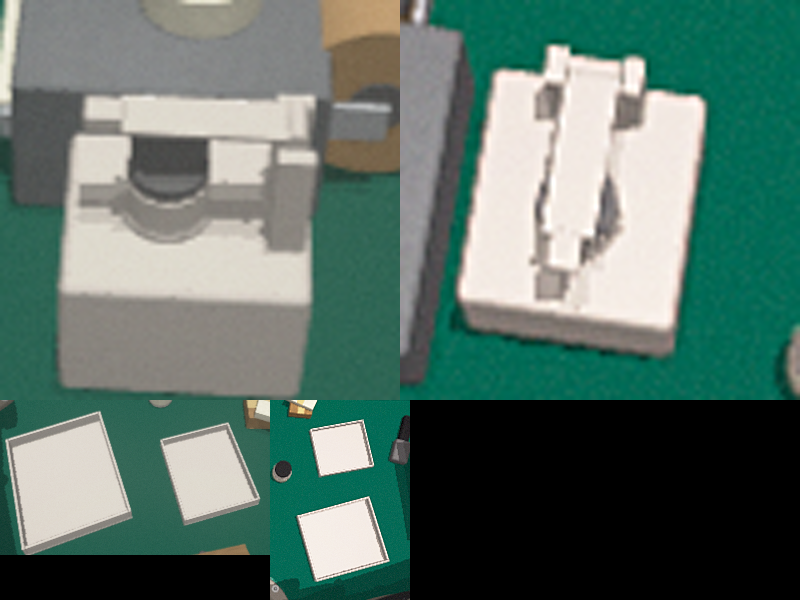

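The crop confirms it: the right-hand tray measures 179×153 mm at its rim and the other 236×205 mm, so the smaller one is the tray. The lip shows in side at about (326,211) and in top at about (298,230). The post tops and tank corners can be read as well.

Run:
```python
from h import *
t=lambda x,y:((x-400)/5+265-.4,y/5+180-.4); s=lambda x,y:(x/4+300-.4,y/4+185-.4)
P=np.array([onz("top",t(*p),.095)[:2] for p in [(497,70),(705,95),(672,332),(462,305)]])
print("tank top",P.round(4).tolist(),[np.linalg.norm(P[i]-P[i-1]).round(4) for i in range(4)])
# fit tank pose: corners local back-left(85,65) back-right(85,-65) front-right(-60,-65) front-left
L=np.array([[85,65],[85,-65],[-60,-65],[-60,65]])/1e3
a,b=L-L.mean(0),P-P.mean(0); yaw=np.arctan2((a[:,0]*b[:,1]-a[:,1]*b[:,0]).sum(),(a*b).sum())
R=np.array([[np.cos(yaw),-np.sin(yaw)],[np.sin(yaw),np.cos(yaw)]]); o=P.mean(0)-R@L.mean(0); print("yaw",yaw,"o",o, "res",(P-(L@R.T+o)).round(4).tolist())
for n,A,B,l in [("lip top",t(565,250),s(105,103),(-.04,0,.178)),("post-",t(633,66),s(298,157),(.07,-.022,.168)),("front-right",t(672,332),s(62,293),(-.06,-.065,.095)),("back-right",t(705,95),s(310,297),(.085,-.065,.095))]:
    x,e=tri(("top",A),("side",B)); w=np.r_[R@l[:2]+o,l[2]]
    print(n,x.round(4),"miss",round(e,4),"local",(R.T@(x[:2]-o)).round(4),x[2].round(4),"pred px",proj("top",w).round(1),np.round(A,1),proj("side",w).round(1),np.round(B,1))
# tray from side too
S=cv2.imread("pics/side0.png");g=cv2.cvtColor(S,cv2.COLOR_BGR2HSV); m=((g[...,1]<60)&(g[...,2]>100)).astype(np.uint8)*255
for c in cv2.findContours(m,cv2.RETR_EXTERNAL,cv2.CHAIN_APPROX_NONE)[0]:
    if cv2.pointPolygonTest(c,(365,392),False)>0:
        q=cv2.approxPolyDP(cv2.convexHull(c),6,True)[:,0]; print([(p.tolist(),onz("side",p,.028)[:2].round(3).tolist()) for p in q])
```

```text
tank top [[0.6048, 0.086], [0.5881, -0.0385], [0.4442, -0.0171], [0.4616, 0.1062]] [np.float64(0.1446), np.float64(0.1256), np.float64(0.1455), np.float64(0.1245)]
yaw -0.14075118389534363 o [0.51231002 0.03590895] res [[-0.0008, -0.0023], [0.0008, 0.0019], [0.0004, 0.0029], [-0.0004, -0.0025]]
lip top [0.4771 0.0426 0.1804] miss 0.0024 local [-0.0358  0.0017] 0.1804 pred px [298.  230.9] [297.6 229.6] [323.4 211.8] [325.8 210.4]
post- [0.583  0.0039 0.1677] miss 0.0043 local [ 0.0745 -0.0218] 0.1677 pred px [311.1 195. ] [311.2 192.8] [373.  223.5] [374.1 223.8]
front-right [ 0.4466 -0.0169  0.0907] miss 0.0033 local [-0.0576 -0.0615] 0.0907 pred px [320.  246.1] [319. 246.] [313.3 257.9] [315.1 257.8]
back-right [ 0.587  -0.0385  0.097 ] miss 0.001 local [ 0.0844 -0.0631] 0.097 pred px [326.2 198.8] [325.6 198.6] [377.5 260. ] [377.1 258.8]
[([383, 342], [0.574, -0.21]), ([413, 423], [0.597, -0.385]), ([339, 445], [0.454, -0.411]), ([315, 359], [0.427, -0.236])]
```

```bash
cat >> h.py <<'E'
def rows(targets,start=None):
    """targets: (x,y,z,yaw,closure) world; print the increments from the present pose (tool down)"""
    from scipy.spatial.transform import Rotation as Ro
    s=ctrl.read_state(); p=s["eef_pos"]; R=Ro.from_quat(s["eef_rot"])
    if start is not None: p=np.array(start[:3]); R=Ro.from_euler("z",start[3])*Ro.from_euler("x",np.pi)
    out=[]
    for t in targets:
        d=R.inv().apply(np.array(t[:3])-p); r=(R.inv()*Ro.from_euler("z",t[3])*Ro.from_euler("x",np.pi)).as_rotvec()
        out.append(" ".join(f"{v:.4f}" for v in [*d,*r])+f" {t[4]:g}")
    print("; ".join(out))
TO=np.array([.513,.036]); TY=-.141
def tw(x,y): # tank local mm -> world
    c,s=np.cos(TY),np.sin(TY); return TO+np.array([c*x-s*y,s*x+c*y])/1e3
E
python3 - <<'E'
from h import *
lx=tw(-44,0); print("pregrasp",lx, "label roll", onz("top",(240,206),.14))
A=(.24,-.44,.34,.1,-1); B=(.40,-.22,.33,-.05,-1); C=(lx[0],lx[1],.28,TY,-1); D=(lx[0],lx[1],.165,TY,-.2)
rows([A]);rows([B],A);rows([C],B);rows([D],C)
for t in [proj("top",(.3,-.5,.2)),proj("side",(.3,-.5,.2))]: print(t)
E
```

```text
pregrasp [0.46943666 0.04218346] label roll [0.55572169 0.20981792 0.14      ]
0.1340 -0.1918 -0.1361 -0.0012 0.0001 0.1288 -1
0.1812 -0.2029 0.0100 0.0000 -0.0000 0.1500 -1
0.0562 -0.2653 0.0500 0.0000 -0.0000 0.0910 -1
0.0000 -0.0000 0.1150 -0.0000 0.0000 0.0000 -0.2
[499.84184795 290.21600208]
[241.585614   479.20948143]
```

>>> send_rows(
  increments="0 0 -0.06 0 0 0 -1; 0.03 -0.04 -0.1 0 0 0.03 -1; 0.06 -0.09 -0.136 0 0 0.06 -1; 0.1 -0.14 -0.136 0 0 0.1 -1; 0.134 -0.19 -0.136 0 0 0.129 -1",
)

```text
clock: 0.72
eef_pos: [0.239, -0.4456, 0.3406]
eef_rot: [0.999, 0.049, 0.0, 0.0]
contact_force: [1.2, 0.1, 0.7]
finger_gap: 0.0855
grasp_force: 0.0
```

>>> send_rows(
  increments="0.036 -0.041 0.002 0 0 0.03 -1; 0.072 -0.082 0.004 0 0 0.06 -1; 0.108 -0.123 0.006 0 0 0.09 -1; 0.145 -0.164 0.008 0 0 0.12 -1; 0.18 -0.203 0.01 0 0 0.15 -1",
)

```text
clock: 1.35
eef_pos: [0.3979, -0.2258, 0.3302]
eef_rot: [1.0, -0.026, 0.0, 0.0]
contact_force: [1.1, -0.8, 0.6]
finger_gap: 0.0855
grasp_force: 0.0
```

>>> send_rows(
  increments="0.011 -0.053 0.01 0 0 0.02 -1; 0.022 -0.106 0.02 0 0 0.04 -0.5; 0.034 -0.159 0.03 0 0 0.06 -0.2; 0.045 -0.212 0.04 0 0 0.08 -0.2; 0.056 -0.265 0.05 0 0 0.091 -0.2",
)

```text
clock: 1.98
eef_pos: [0.4665, 0.0359, 0.28]
eef_rot: [0.997, -0.071, 0.0, 0.0]
contact_force: [-0.5, -0.9, -0.8]
finger_gap: 0.0511
grasp_force: 0.0
```

Run:
```python
from h import *
S=ctrl.snapshot("side");T=ctrl.snapshot("top");s=ctrl.read_state();print(s["eef_pos"])
for n,I in(("side",S),("top",T)): print(n,proj(n,s["eef_pos"]))
a=cv2.resize(S[120:270,270:400],(520,600),interpolation=cv2.INTER_CUBIC); b=cv2.resize(T[190:260,265:335],(280,280),interpolation=cv2.INTER_CUBIC)
cv2.imwrite("pics/c1.png",np.hstack([a,np.vstack([b,np.zeros((320,280,3),np.uint8)])]))
lx=tw(-44,0); p=s["eef_pos"]; rows([(lx[0],lx[1],.165,TY,-.2)])
```

```text
[0.46643154 0.03967612 0.27947993]
side [320.95359484 176.96754621]
top [297.27613787 225.13337676]
0.0028 -0.0027 0.1145 -0.0017 0.0011 0.0061 -0.2
```

View pics/c1.png

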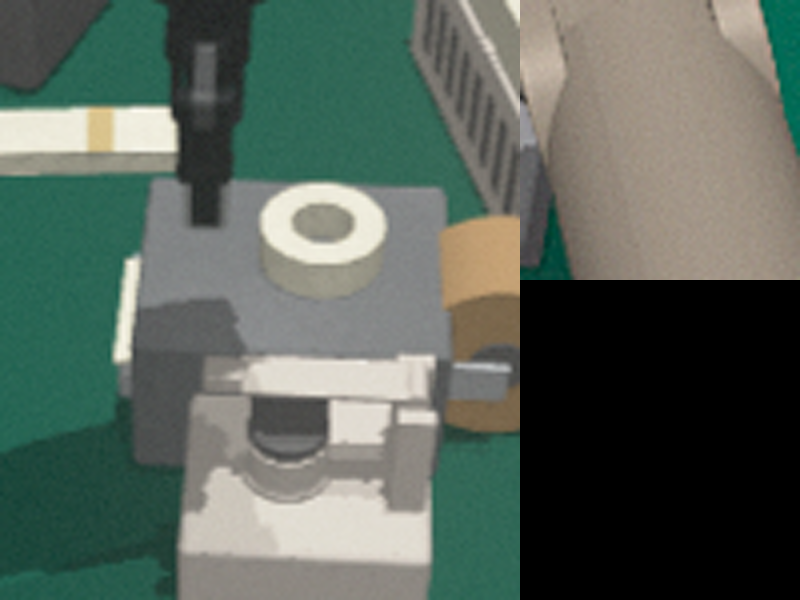

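Side view: fingertips at (321,176), as computed. The lip runs from 321 to 331 at row 213, so the tank sits about 2 mm further in x than I had it. Descending with that correction.

>>> send_rows(
  increments="0.007 -0.002 0.03 0 0 0.005 -0.2; 0.007 -0.002 0.06 0 0 0.005 -0.2; 0.007 -0.002 0.09 0 0 0.005 -0.2; 0.007 -0.002 0.1145 0 0 0.005 -0.2; 0.007 -0.002 0.1145 0 0 0.005 -0.2",
)

```text
clock: 2.7
eef_pos: [0.4724, 0.035, 0.1645]
eef_rot: [0.997, -0.073, -0.002, 0.0]
contact_force: [-0.3, -0.3, 0.8]
finger_gap: 0.0514
grasp_force: 0.0
```

>>> send_rows(
  increments="0 0 0 0 0 0 0.2; 0 0 0 0 0 0 0.5; 0 0 0 0 0 0 0.8; 0 0 0 0 0 0 1; 0 0 0 0 0 0 1",
)

```text
clock: 3.32
eef_pos: [0.4737, 0.0353, 0.1659]
eef_rot: [0.997, -0.073, 0.0, -0.0]
contact_force: [-0.1, -0.7, -0.1]
finger_gap: -0.0002
grasp_force: 0.0
```

```bash
sed -i 's/TO=np.array(\[.513/TO=np.array([.515/' h.py
python3 - <<'E'
from h import *
S=ctrl.snapshot("side");s=ctrl.read_state();print(s)
cv2.imwrite("pics/c2.png",cv2.resize(S[150:270,290:400],(550,600),interpolation=cv2.INTER_CUBIC))
E
```

```text
{'clock': 3.375, 'joint_positions': array([ 0.35060927,  0.19126651, -0.61774668,  2.05186009,  0.13702579,
        0.93760675, -2.05693194]), 'joint_vel': array([ 3.01592650e-05,  1.72494312e-03, -3.31237957e-04, -1.10228286e-03,
        1.38308447e-03, -9.67881879e-04,  1.52038538e-03]), 'tau': array([ 1.53558841e-02, -5.78900814e+01, -4.24368382e+00, -4.14128959e+01,
        1.53902045e-02,  4.34455520e-03,  2.19885413e-03]), 'eef_pos': array([0.47366943, 0.03529105, 0.16586885]), 'eef_rot': array([ 9.97327304e-01, -7.30633095e-02,  3.39598263e-05, -6.42305728e-06]), 'contact_force': array([-0.08143803,  0.53229134,  0.77289924]), 'torque': array([-0.03347288,  0.00066356, -0.0177127 ]), 'grasp_force': 0.0, 'finger_gap': -0.00021967115699007874}
```

View pics/c2.png

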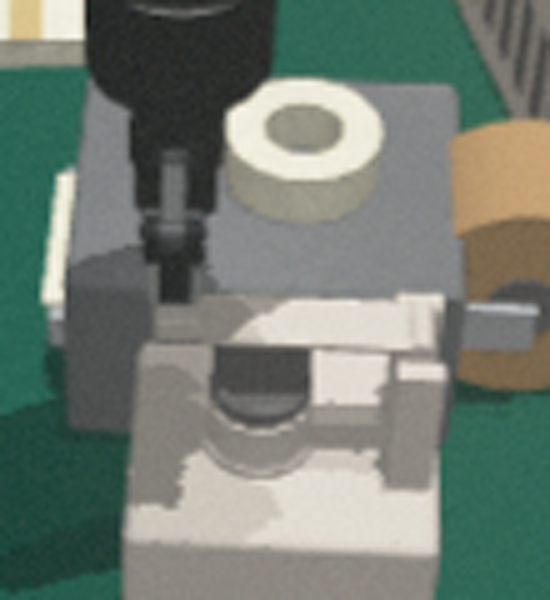

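Run:
```python
from h import *
s=ctrl.read_state();p=s["eef_pos"];print(p,proj("side",p),proj("top",p))
for x,y,z in[(-40,0,.172),(-51,-9,.178),(-51,9,.178),(-29,9,.178),(-29,-9,.166)]: print((x,y,z),proj("side",[*tw(x,y),z]))
# rays for lip edges: back top-left corner (320.2,210.6)/(front bottom-left 320,218)
print(onz("side",(325.6,210.2),.178),onz("side",(325,218),.166))
```

```text
[0.47366943 0.03529105 0.16586885] [324.09806738 217.58574285] [300.35552602 231.40970374]
(-40, 0, 0.172) [324.5907512  213.58681876]
(-51, -9, 0.178) [319.51594839 214.33327146]
(-51, 9, 0.178) [319.83372826 208.7020799 ]
(-29, 9, 0.178) [329.67134234 208.99009353]
(-29, -9, 0.166) [329.36463757 218.48887378]
[0.47807052 0.04601151 0.178     ] [0.47551413 0.03365796 0.166     ]
```

Run:
```python
from h import *
def zfor(n,uv,y):
    o,d=ray(n,uv); return o+d*(y-o[1])/d[1]
print("shut: tip px(325.6,210.2): near finger y.028",zfor("side",(325.6,210.2),.028),"mid",zfor("side",(325.6,210.2),.0353))
print("gap51: tip px(321.2,176.2)",zfor("side",(321.2,176.2),.007),zfor("side",(321.2,176.2),.0397))
I=ctrl.snapshot("side")
g=cv2.cvtColor(I,cv2.COLOR_BGR2GRAY)
print(g[200:222,318:334])
```

```text
shut: tip px(325.6,210.2): near finger y.028 [0.47584838 0.028      0.19539719] mid [0.476749   0.0353     0.18834618]
gap51: tip px(321.2,176.2) [0.46335709 0.007      0.3087072 ] [0.46693138 0.0397     0.28144506]
[[ 75  40  42  49  48  47  53  54  48  43  46  41  61 109 140 137]
 [ 83  45  41  44  50  44  42  42  46  47  44  44  62 108 140 140]
 [ 85  57  59  57  47  48  45  42  44  49  52  52  72 111 134 142]
 [ 92  87  97  88  45  46  46  47  48  52  70  80  86 105 122 143]
 [ 98 100 105  87  47  47  45  44  42  52  81 103  92 112 135 137]
 [ 96 100 107  87  45  48  42  47  46  53  81 105 102 100 116 135]
 [ 96 101 106  89  48  45  47  49  47  50  87 106 103  98  98 118]
 [ 96 100 105  87  47  46  43  47  44  49  80 107  99  95  99 111]
 [ 83  92 104  90  48  48  43  47  45  52  85 103 102 101 100 107]
 [ 81  90 103  86  47  44  48  44  45  59  91 108 121 130 126 128]
 [ 80  86 100  91  70  67  67  68  67  74  98 116 124 126 129 126]
 [ 81  82  92 112 122 120 121 120 116 118 122 122 127 126 130 127]
 [ 82  82  96 121 125 129 129 129 127 128 130 128 128 124 129 127]
 [ 80  82  97 120 132 131 132 130 129 131 127 128 127 126 131 130]
 [ 83  83  98 125 137 138 135 136 139 137 137 138 129 126 130 130]
 [ 83  79  99 120 125 126 125 127 128 126 129 128 128 130 128 130]
 [ 80  85  94 117 126 128 125 126 128 129 127 128 127 130 129 128]
 [ 84  88  94 108 123 124 122 121 124 124 122 118 123 131 128 128]
 [ 92 110 118 114 113 108 110 109 108 109 107 107 121 130 125 124]
 [115 148 153 153 154 152 152 153 151 152 151 148 150 146 120  82]
 [133 147 153 154 149 151 149 155 153 152 151 151 151 152 127  70]
 [137 148 154 151 150 152 153 151 153 153 152 151 153 152 129  72]]
```

Fingers shut on nothing: in the picture the tips sit just above or behind the lip's back edge (row 210), not around it. I'll open, centre in y, go deeper and close again.

>>> send_rows(
  increments="0 0 0 0 0 0 -0.2; 0 -0.003 0 0 0 0 -0.2; 0 -0.006 0 0 0 0 -0.2; 0 -0.006 0.008 0 0 0 -0.2; 0 -0.006 0.015 0 0 0 -0.2",
)

```text
clock: 4.05
eef_pos: [0.4744, 0.0412, 0.1501]
eef_rot: [0.997, -0.073, -0.0, 0.0]
contact_force: [-0.1, -0.4, -0.3]
finger_gap: 0.0511
grasp_force: 0.0
```

>>> send_rows(
  increments="0 0 0 0 0 0 0.2; 0 0 0 0 0 0 0.5; 0 0 0 0 0 0 0.8; 0 0 0 0 0 0 0.8; 0 0 0 0 0 0 0.8",
)

```text
clock: 4.68
eef_pos: [0.475, 0.0415, 0.1512]
eef_rot: [0.997, -0.073, 0.0, -0.0]
contact_force: [0.5, 2.3, 6.1]
finger_gap: 0.0086
grasp_force: 3.0
```

Run:
```python
from h import *
S=ctrl.snapshot("side");s=ctrl.read_state();p=s["eef_pos"];print(p,s["finger_gap"],s["grasp_force"],s["contact_force"],proj("side",p))
print(cv2.cvtColor(S,cv2.COLOR_BGR2GRAY)[204:224,316:334])
print(proj("top",(.153,-.657,.204)))
T=cv2.imread("pics/top0.png"); print(T[340:362:2,550:590:3].mean(2).astype(int))
```

```text
[0.47494875 0.04141743 0.151192  ] 0.008337829905933822 2.968791686374743 [-0.74344364  1.69865631  5.2342783 ] [324.29893521 220.26333497]
[[ 98  94  83  47  45  42  44  47  51  45  44  44  43  43  60  85 115 137]
 [ 97  95  75  46  43  44  40  47  46  49  43  38  44  46  54  83  99 114]
 [ 99  98  87  61  50  47  48  44  47  45  43  50  46  42  69  91 104  94]
 [ 93  91  86  68  72  73  47  45  40  46  46  47  54  63  79  98  99  99]
 [ 80  85  83  88  99  94  57  51  46  47  47  52  81 106 100 101 102 102]
 [ 80  81  80  89 102  94  52  46  49  48  48  50  81 104 115 130 127 126]
 [ 82  82  83  90 103  92  56  43  43  44  47  50  85 108 112 125 129 128]
 [ 82  84  83  87 100  90  51  46  45  49  44  54  83 113 121 126 128 129]
 [ 80  83  83  87  97  94  53  42  43  49  47  54  83 114 123 129 129 128]
 [ 78  82  83  87 100  91  55  43  45  41  49  58  82 116 121 127 127 128]
 [ 86  81  82  85  98  94  63  61  60  57  58  56  86 116 126 129 129 130]
 [ 84  82  81  84  97 106 104 102 101 104  96  94 107 123 126 129 129 131]
 [ 84  81  79  81  94 121 128 126 129 128 130 129 130 127 12
[... 364 characters left out ...]
 153 156 153 153 129  75]
 [ 82 102 123 126 128 129 127 128 128 131 129 137 151 153 151 152 127  74]
 [ 82 100 125 128 127 127 129 128 127 131 128 127 138 152 151 153 122  73]]
[564.63291948 345.59650889]
[[54 55 63 62 69 64 66 61 67 67 61 49 21 26]
 [55 52 55 62 61 61 63 67 56 43 21 29 30 21]
 [54 56 57 61 62 70 52 22 25 22 26 29 31 21]
 [61 64 74 70 48 48 27 28 71 23 36 18 28 30]
 [61 68 58 21 20 30 31 28 69 28 12 23 33 28]
 [56 46 21 23 26 23 32 33 57 52 46 24 28 21]
 [56 55 24 27 27 38 50 54 54 61 61 23 24 27]
 [56 60 26 28 33 54 56 52 58 38 28 23 46 67]
 [60 59 23 30 24 44 34 43 27 27 22 50 71 79]
 [56 56 32 20 20 14 22 33 50 60 79 77 82 89]
 [57 56 54 55 62 67 57 55 63 68 79 79 90 96]]
```

The fingers now press on the lip's top (6 N up, gap 8 mm). So the tips physically sit about 25 mm higher than the reported TCP implies. I'll open and go 14 mm deeper.

>>> send_rows(
  increments="0 0 -0.004 0 0 0 -0.2; 0 0 -0.004 0 0 0 -0.2; 0 0 0 0 0 0 -0.2; 0 0 0.007 0 0 0 -0.2; 0 0 0.014 0 0 0 -0.2",
)

```text
clock: 5.35
eef_pos: [0.4743, 0.0412, 0.1361]
eef_rot: [0.997, -0.073, -0.0, -0.0]
contact_force: [0.6, -0.4, 0.3]
finger_gap: 0.0513
grasp_force: 0.0
```

>>> send_rows(
  increments="0 0 0 0 0 0 0.1; 0 0 0 0 0 0 0.3; 0 0 0 0 0 0 0.7; 0 0 0 0 0 0 0.8; 0 0 0 0 0 0 0.8",
)

```text
clock: 5.98
eef_pos: [0.4748, 0.043, 0.1373]
eef_rot: [0.997, -0.073, 0.0, -0.001]
contact_force: [-2.3, 10.7, 2.5]
finger_gap: 0.0161
grasp_force: 60.5
```

Run:
```python
from h import *
S=ctrl.snapshot("side");s=ctrl.read_state();p=s["eef_pos"];print(p,s["finger_gap"],s["grasp_force"],s["contact_force"],proj("side",p))
cv2.imwrite("pics/c3.png",cv2.resize(S[150:270,290:400],(550,600),interpolation=cv2.INTER_CUBIC))
```

```text
[0.47485601 0.04292794 0.13732377] 0.016079477281150934 60.46384513378143 [-1.14412649  9.77997259  2.26813423] [324.12099242 224.08782807]
```

View pics/c3.png

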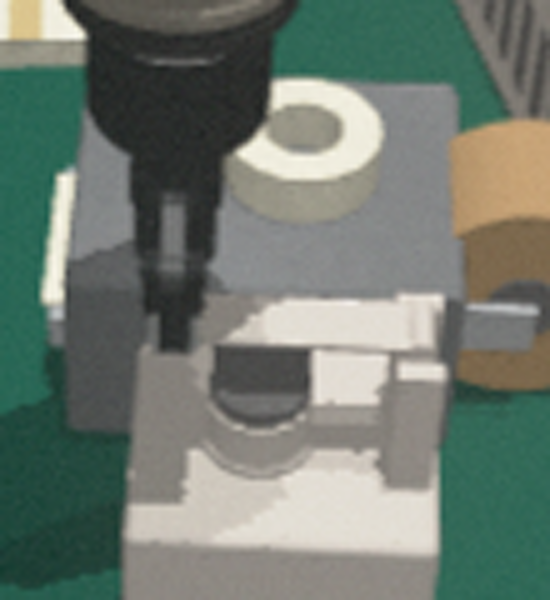

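Gripped: 60 N, gap 16 mm, and the fingers straddle the lip at crop (172,330). I'll regrip 3 mm higher and slightly forward so the strap clears the fingertips as it turns, with y centred, then compute the arc.

>>> send_rows(
  increments="0 -0.0015 0 0 0 0 0.3; 0 -0.002 0 0 0 0 0.2; -0.002 -0.002 -0.003 0 0 0 0.2; -0.002 -0.002 -0.003 0 0 0 0.6; -0.002 -0.002 -0.003 0 0 0 0.8",
)

```text
clock: 6.65
eef_pos: [0.4729, 0.0438, 0.1401]
eef_rot: [0.997, -0.073, 0.0, -0.0]
contact_force: [-2.5, 2.3, 5.7]
finger_gap: 0.016
grasp_force: 61.2
```

Run:
```python
from h import *
s=ctrl.read_state();p=s["eef_pos"];print(p,s["finger_gap"],s["grasp_force"],s["contact_force"])
a=.045
f=lambda th:np.array([110.1*(np.cos(a)-np.cos(th+a)),-110.1*(np.sin(th+a)-np.sin(a))])
for ths in ([.15,.3,.45,.6,.75],[.9,1.1,1.3,1.5,1.6],[1.75,1.9,2.05,2.1,2.1]):
    b=f(0) if ths[0]<.2 else f(.75) if ths[0]<1 else f(1.6)
    print([(f(t)-b).round(1).tolist() for t in ths])
```

```text
[0.47285587 0.04376378 0.14009248] 0.015997454005499304 61.22755408287048 [-2.54038965  2.27561856  5.69735786]
[[2.0, -16.4], [6.4, -32.3], [13.1, -47.3], [22.0, -61.2], [32.9, -73.6]]
[[12.6, -10.6], [31.6, -21.7], [52.5, -28.7], [74.3, -31.5], [85.3, -31.2]]
[[16.3, 2.5], [32.1, 7.3], [46.9, 14.5], [51.6, 17.4], [51.6, 17.4]]
```

>>> send_rows(
  increments="0.002 0 -0.0164 0 0 0 0.8; 0.0064 0 -0.0323 0 0 0 0.8; 0.0131 0 -0.0473 0 0 0 0.8; 0.022 0 -0.0612 0 0 0 0.8; 0.0329 0 -0.0736 0 0 0 0.8",
)

```text
clock: 7.28
eef_pos: [0.5061, 0.0385, 0.2141]
eef_rot: [0.997, -0.073, 0.0, -0.0]
contact_force: [16.8, 0.6, -21.1]
finger_gap: 0.0149
grasp_force: 58.8
```

>>> send_rows(
  increments="0.0126 0 -0.0106 0 0 0 0.8; 0.0316 0 -0.0217 0 0 0 0.8; 0.0525 0 -0.0287 0 0 0 0.8; 0.0743 0 -0.0315 0 0 0 0.8; 0.0853 0 -0.0312 0 0 0 0.8",
)

```text
clock: 7.9
eef_pos: [0.5908, 0.0259, 0.2456]
eef_rot: [0.997, -0.073, 0.0, -0.0]
contact_force: [-0.0, 0.2, 0.5]
finger_gap: 0.0084
grasp_force: 0.0
```

Run:
```python
from h import *
S=ctrl.snapshot("side");s=ctrl.read_state();print(s["eef_pos"],proj("side",s["eef_pos"]))
cv2.imwrite("pics/c4.png",cv2.resize(S[120:270,280:410],(650,750)[:2],interpolation=cv2.INTER_CUBIC)[:600])
for th in(.5,.75,1.,1.25,1.5): print(th,proj("side",[*tw(70-110.1*np.cos(th+.045),0),.167+.1101*np.sin(th+.045)]))
```

```text
[0.59143069 0.02564495 0.24500871] [380.53364132 190.18142232]
0.5 [332.24601853 196.37877695]
0.75 [340.56183277 189.00426994]
1.0 [351.34754106 183.24637424]
1.25 [363.88849918 179.60410635]
1.5 [377.26434966 178.41536805]
```

View pics/c4.png

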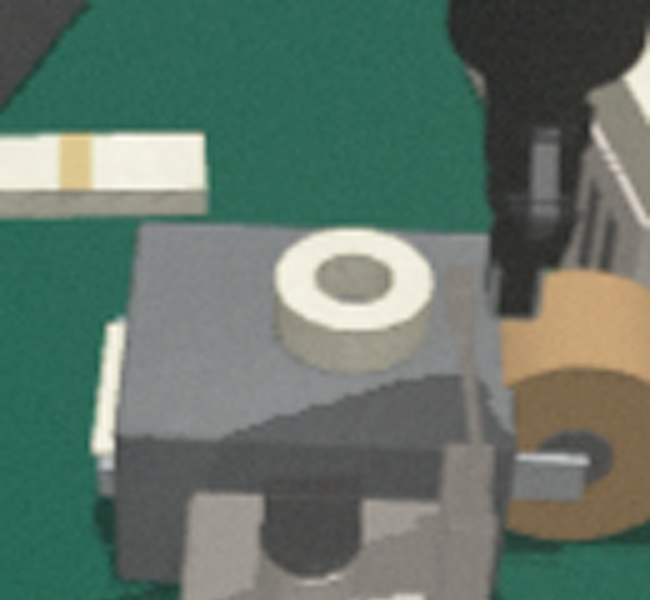

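The tab is at about 1.4 rad: the lip shows at crop (460,285), px (372,177), and the grip slipped off near upright. I'll shut the fingers, go over it to its front and push it back.

>>> send_rows(
  increments="0 0 -0.03 0 0 0 1; 0 0 -0.06 0 0 0 1; -0.03 0 -0.062 0 0 0 1; -0.06 0 -0.062 0 0 0 1; -0.08 0 -0.062 0 0 0 1",
)

```text
clock: 8.57
eef_pos: [0.5091, 0.0381, 0.3069]
eef_rot: [0.997, -0.073, -0.0, 0.0]
contact_force: [0.5, -0.0, 0.5]
finger_gap: 0.0001
grasp_force: 0.0
```

>>> send_rows(
  increments="0 0 0.035 0 0 0 1; 0 0 0.067 0 0 0 1; 0.02 0 0.067 0 0 0 1; 0.04 0 0.067 0 0 0 1; 0.055 0 0.067 0 0 0 1",
)

```text
clock: 9.2
eef_pos: [0.5653, 0.0297, 0.2397]
eef_rot: [0.997, -0.073, -0.0, 0.0]
contact_force: [-2.1, 0.4, 1.0]
finger_gap: 0.0001
grasp_force: 0.8
```

>>> send_rows(
  increments="0.015 0 0 0 0 0 1; 0.03 0 0.004 0 0 0 1; 0.04 0 0.008 0 0 0 1; 0.05 0 0.012 0 0 0 1; 0.055 0 0.014 0 0 0 1",
)

```text
clock: 9.82
eef_pos: [0.6197, 0.0219, 0.225]
eef_rot: [0.997, -0.073, -0.0, -0.0]
contact_force: [-2.0, -0.4, -0.2]
finger_gap: 0.0003
grasp_force: 0.7
```

Run:
```python
from h import *
S=ctrl.snapshot("side");s=ctrl.read_state();print(s["eef_pos"],proj("side",s["eef_pos"]))
cv2.imwrite("pics/c5.png",cv2.resize(S[120:270,280:440],(640,600),interpolation=cv2.INTER_CUBIC))
for th in(1.6,1.8,2.,2.2): print(th,(proj("side",[*tw(70-110.1*np.cos(th+.045),0),.167+.1101*np.sin(th+.045)])-[280,120])*4)
```

```text
[0.61990132 0.02176643 0.22480281] [393.04654046 197.65238521]
1.6 [410.47356146 234.6486417 ]
1.8 [451.8565436  241.52843078]
2.0 [489.61837916 254.58622517]
2.2 [521.97060572 273.08104382]
```

View pics/c5.png

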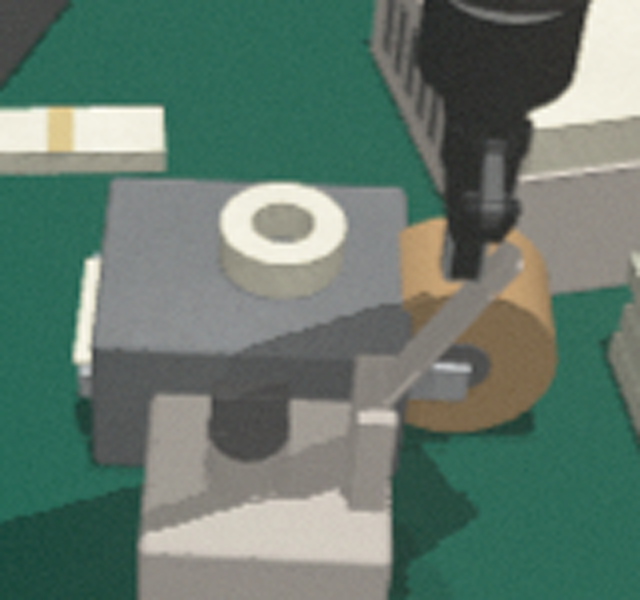

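Tab now at about 2.1 rad (lip at crop (510,262)). Clearing away to see the cap from above.

>>> send_rows(
  increments="-0.02 0 -0.02 0 0 0 1; -0.04 0 -0.07 0 0 0 0.5; -0.06 0.05 -0.1 0 0 0 0; -0.09 0.1 -0.1 0 0 0 0; -0.11 0.155 -0.1 0 0 0 0",
)

```text
clock: 10.5
eef_pos: [0.4868, -0.1163, 0.3263]
eef_rot: [0.997, -0.073, 0.001, 0.0]
contact_force: [1.2, -0.9, 0.4]
finger_gap: 0.0427
grasp_force: 0.0
```

>>> send_rows(
  increments="0 0.06 0 0 0 0 0; 0 0.12 0 0 0 0 0; 0 0.12 0 0 0 0 0; 0 0.12 0 0 0 0 0; 0 0.12 0 0 0 0 0",
)

```text
clock: 11.12
eef_pos: [0.471, -0.2329, 0.3258]
eef_rot: [0.997, -0.072, 0.0, -0.0]
contact_force: [0.3, 0.3, 0.3]
finger_gap: 0.0424
grasp_force: 0.0
```

Run:
```python
from h import *
T=ctrl.snapshot("top");S=ctrl.snapshot("side");s=ctrl.read_state();print(s["eef_pos"],s["joint_positions"])
cv2.imwrite("pics/top6.png",T);cv2.imwrite("pics/side6.png",S)
a=cv2.resize(T[190:250,270:330],(480,480),interpolation=cv2.INTER_CUBIC);b=cv2.resize(S[205:265,305:345],(320,480),interpolation=cv2.INTER_CUBIC)
cv2.imwrite("pics/c6.png",np.hstack([a,b]))
c=np.r_[TO,.128];print("cap origin pred top crop",(proj("top",c)-[270,190])*8,"side crop",(proj("side",c)-[305,205])*8)
```

```text
[ 0.47091596 -0.23311528  0.32574967] [ 0.71660955  0.11331355 -0.41312612  1.75693893  0.04737787  1.28079869
 -1.42295614]
cap origin pred top crop [243.71527461 241.0271545 ] side crop [294.02449754 182.75377381]
```

View pics/c6.png

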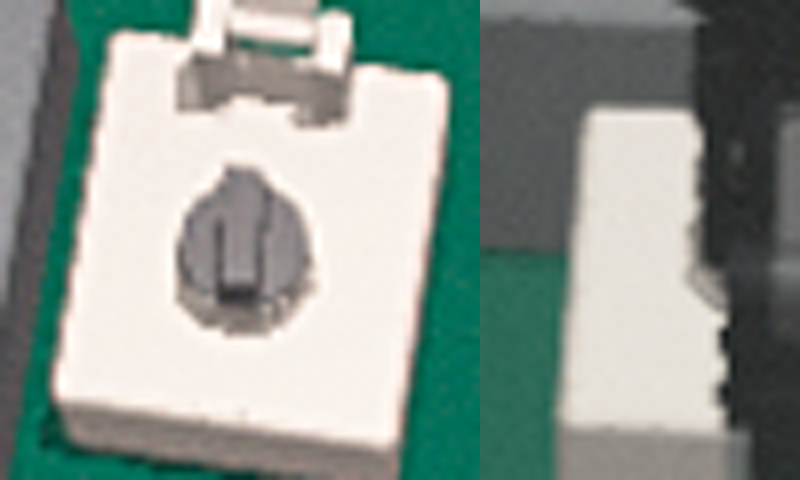

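Run:
```python
from h import *
T=cv2.imread("pics/top6.png")
f=lambda u,v:(u/8+270-.45,v/8+190-.45)
A,B=onz("top",f(238,286),.163),onz("top",f(241,168),.163); d=B-A
print(A,B,"len",np.linalg.norm(d),"yaw",np.arctan2(d[1],d[0]),"centre",(A+B)/2)
g=cv2.cvtColor(T,cv2.COLOR_BGR2GRAY); m=(g<150).astype(np.uint8); 
print(g[208:236,290:312])
lab=cv2.connectedComponents(m)[1]
for th in(2.1,): print(onz("top",f(245,250),.136),"tank o",TO)
```

```text
[0.49189059 0.03828163 0.163     ] [0.53470338 0.03706542 0.163     ] len 0.04283007004761514 yaw -0.028399947511747212 centre [0.51329698 0.03767353 0.163     ]
[[240 240 239 239 240 242 238 240 242 241 240 242 241 239 240 240 242 240
  241 240 241 241]
 [240 242 241 240 239 239 240 243 244 249 245 245 243 242 240 240 238 241
  239 241 240 242]
 [238 239 239 240 241 241 243 239 203 210 220 225 238 246 242 241 240 240
  239 241 239 241]
 [239 241 241 241 237 243 247 240 131 135 147 148 189 237 246 241 242 240
  239 241 241 241]
 [241 241 240 241 241 246 244 191 139 125 135 129 140 211 252 244 241 240
  242 241 241 241]
 [241 240 241 242 248 248 214 128 124 131 137 138 126 134 218 244 247 241
  241 241 241 240]
 [239 241 242 243 225 183 148 127 125 133 138 142 131  97 143 189 235 247
  243 242 241 241]
 [241 241 245 244 168 122 126 133 129 137 138 140 130 109 138 134 174 232
  248 241 241 241]
 [241 243 243 190 135 129 139 138 141 138 141 141 130 112 140 136 133 193
  251 244 241 241]
 [241 245 239 126 129 138 135 114 137 136 139 138 118 114 143 135 131 163
  232 245 243 242]
 [242 24
[... 1022 characters left out ...]
45 245 225 149 135 126 128 127 126 125 117 126 153 127 164 201 244
  246 244 241 243]
 [242 243 244 247 223 147 132 148 143 119 118 123 135 161 159 198 242 248
  245 242 243 243]
 [242 242 241 246 246 237 237 224 149 151 146 153 157 183 241 239 247 244
  244 243 243 242]
 [241 242 241 242 243 246 248 247 233 238 237 239 238 236 249 246 244 242
  243 242 242 243]
 [242 241 242 242 241 244 243 246 246 245 247 248 247 245 243 243 241 243
  243 242 242 242]
 [242 241 242 242 242 241 241 244 242 243 242 243 244 241 243 243 243 243
  242 243 242 242]
 [241 242 242 242 242 241 242 243 241 242 243 243 242 243 243 242 242 244
  243 243 243 242]]
[0.51115246 0.03659908 0.136     ] tank o [0.515 0.036]
```

The bar is 43 mm long (44 given), running almost along the tank's x at yaw ≈ -0.06. The cap centre is about (0.514,0.038) after the y correction from the lip grip. Moving above it and then down with half-open fingers.

Run:
```python
from h import *
s=ctrl.read_state();rows([(.514,.038,.25,-.06,0)]); rows([(.514,.038,.12,-.06,0)])
```

```text
0.0036 -0.2745 0.0757 0.0001 -0.0003 -0.0845 0
0.0035 -0.2745 0.2057 0.0001 -0.0003 -0.0845 0
```

>>> send_rows(
  increments="0.001 -0.055 0 0 0 -0.02 0; 0.002 -0.11 0 0 0 -0.04 0; 0.003 -0.165 0.01 0 0 -0.06 0; 0.0036 -0.22 0.04 0 0 -0.085 0; 0.0036 -0.2745 0.0757 0 0 -0.085 0",
)

```text
clock: 11.85
eef_pos: [0.514, 0.0371, 0.2513]
eef_rot: [1.0, -0.03, 0.001, 0.0]
contact_force: [1.3, 0.1, -0.9]
finger_gap: 0.0426
grasp_force: 0.0
```

>>> send_rows(
  increments="0 0 0 0 0 0 0; 0 0 0.04 0 0 0 0; 0 0 0.08 0 0 0 0; 0 0 0.11 0 0 0 0; 0 0 0.123 0 0 0 0",
)

```text
clock: 12.48
eef_pos: [0.5132, 0.0344, 0.1274]
eef_rot: [1.0, -0.031, -0.001, 0.0]
contact_force: [-0.3, -0.2, 0.1]
finger_gap: 0.0429
grasp_force: 0.0
```

Run:
```python
from h import *
S=ctrl.snapshot("side");s=ctrl.read_state();print(s["eef_pos"],s["contact_force"],proj("side",s["eef_pos"]));rows([(.514,.038,.12,-.06,0)])
cv2.imwrite("pics/c7.png",cv2.resize(S[170:260,300:400],(660,594),interpolation=cv2.INTER_CUBIC))
```

```text
[0.51305445 0.03435221 0.12673532] [-1.3310653   0.21782295 -2.59621991] [340.98798199 228.79974465]
0.0007 -0.0037 0.0067 0.0001 0.0020 -0.0012 0
```

View pics/c7.png

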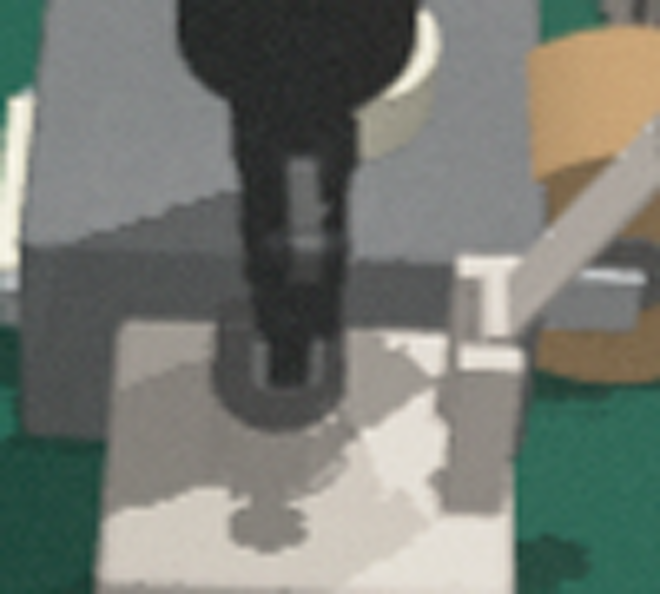

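Near fingertip at crop (287,385), in front of the bar and centred along it (disc 215–345). Now correcting y, going 7 mm down and closing.

>>> send_rows(
  increments="0.001 -0.002 0 0 0 0 0; 0.001 -0.0037 0.003 0 0 0 0; 0.001 -0.0037 0.0067 0 0 0 0; 0.001 -0.0037 0.0067 0 0 0 0; 0.001 -0.0037 0.0067 0 0 0 0",
)

```text
clock: 13.15
eef_pos: [0.5151, 0.0382, 0.1219]
eef_rot: [1.0, -0.031, 0.0, -0.0]
contact_force: [-0.7, -0.2, 0.5]
finger_gap: 0.0425
grasp_force: 0.0
```

Run:
```python
from h import *
s=ctrl.read_state();print(s["eef_pos"],s["contact_force"],s["torque"])
for r,y in ((228.3,.006),): 
    o,d=ray("side",(343.5,r)); print(o+d*(y-o[1])/d[1])
```

```text
[0.51505542 0.0381638  0.12186224] [-0.71170905 -0.19262653  0.52198216] [-0.01473746  0.02484961  0.03891102]
[0.51370145 0.006      0.15756784]
```

>>> send_rows(
  increments="0 0 0.0045 0 0 0 0; 0 0 0.0045 0 0 0 0.3; 0 0 0.0045 0 0 0 0.5; 0 0 0.0045 0 0 0 0.7; 0 0 0.0045 0 0 0 0.8",
)

```text
clock: 13.78
eef_pos: [0.5151, 0.0382, 0.1174]
eef_rot: [1.0, -0.031, 0.0, 0.0]
contact_force: [-0.0, -0.8, 2.2]
finger_gap: 0.0125
grasp_force: 60.1
```

Run:
```python
from h import *
s=ctrl.read_state();print(s)
```

```text
{'clock': 13.775, 'joint_positions': array([ 0.32331864,  0.33092559, -0.61497583,  2.01198403,  0.24772139,
        0.87122153, -2.05914431]), 'joint_vel': array([-0.00044288,  0.00056873,  0.00113814, -0.00071202,  0.0006862 ,
       -0.0017233 ,  0.00011493]), 'tau': array([-4.85704802e-01, -6.93539071e+01, -7.71503448e+00, -3.81401896e+01,
       -1.54545042e-01, -3.52379652e-01, -1.48970092e-03]), 'eef_pos': array([0.51506485, 0.03815459, 0.11738453]), 'eef_rot': array([ 9.99530133e-01, -3.06513371e-02,  7.76954198e-05,  5.34224534e-05]), 'contact_force': array([-0.04525139, -0.82930269,  2.22769842]), 'torque': array([-0.23622072,  0.19073937, -0.00577825]), 'grasp_force': 60.12531816959381, 'finger_gap': 0.012499387826942283}
```

>>> send_rows(
  increments="0 0 0 0 0 -0.03 0.8; 0 0 -0.0001 0 0 -0.06 0.8; 0 0 -0.0002 0 0 -0.09 0.8; 0 0 -0.0003 0 0 -0.12 0.8; 0 0 -0.0003 0 0 -0.12 0.8",
)

```text
clock: 14.4
eef_pos: [0.5151, 0.0383, 0.1176]
eef_rot: [1.0, 0.03, 0.0, -0.0]
contact_force: [0.2, 0.5, 2.6]
finger_gap: 0.0128
grasp_force: 60.3
```

```bash
cat > st.py <<'E'
from h import *
s=ctrl.read_state();q=s["eef_rot"];print(s["clock"],s["eef_pos"].round(4),"yaw",round(2*np.arctan2(q[1],q[0]),3),"F",s["contact_force"].round(1),"M",s["torque"].round(2),"gap",round(s["finger_gap"],4),round(s["grasp_force"],1))
E
python3 st.py
```

```text
14.4 [0.5151 0.0383 0.1176] yaw 0.059 F [0.2 0.5 2.6] M [ 0.27 -0.19 -0.01] gap 0.0128 60.3
```

>>> send_rows(
  increments="0 0 -0.0001 0 0 -0.05 0.8; 0 0 -0.0002 0 0 -0.1 0.8; 0 0 -0.0004 0 0 -0.15 0.8; 0 0 -0.0005 0 0 -0.2 0.8; 0 0 -0.0005 0 0 -0.2 0.8",
)

```text
clock: 15.02
eef_pos: [0.515, 0.0383, 0.118]
eef_rot: [0.992, 0.129, -0.0, -0.0]
contact_force: [-0.1, 0.8, 2.2]
finger_gap: 0.0126
grasp_force: 60.3
```

>>> send_rows(
  increments="0 0 -0.0003 0 0 0 0.8; 0 0 -0.0006 0 0 0 0.8; 0 0 -0.0009 0 0 0 0.8; 0 0 -0.001 0 0 0 0.8; 0 0 -0.001 0 0 0 0.8",
)

```text
clock: 15.65
eef_pos: [0.5148, 0.0382, 0.1186]
eef_rot: [0.992, 0.129, -0.0, -0.0]
contact_force: [5.7, 1.1, -16.5]
finger_gap: 0.0125
grasp_force: 58.4
```

```bash
python3 st.py
```

```text
15.65 [0.5148 0.0382 0.1186] yaw 0.259 F [  5.7   1.1 -16.5] M [ 0.36 -1.13  0.  ] gap 0.0125 58.4
```

Held (16 N at 1 mm). Backing off to a slight upward bias and turning on; the force will drop when the lugs come free.

>>> send_rows(
  increments="0 0 0.0004 0 0 0 0.8; 0 0 0.0007 0 0 -0.03 0.8; 0 0 0.0006 0 0 -0.07 0.8; 0 0 0.0005 0 0 -0.11 0.8; 0 0 0.0004 0 0 -0.15 0.8",
)

```text
clock: 16.27
eef_pos: [0.515, 0.0382, 0.1188]
eef_rot: [0.979, 0.204, -0.0, 0.0]
contact_force: [-0.0, 1.1, -2.9]
finger_gap: 0.0124
grasp_force: 59.9
```

```bash
python3 st.py
```

```text
16.275 [0.515  0.0382 0.1188] yaw 0.412 F [-0.   1.1 -2.9] M [ 0.13  0.12 -0.04] gap 0.0124 59.9
```

>>> send_rows(
  increments="0 0 -0.0001 0 0 -0.04 0.8; 0 0 -0.0002 0 0 -0.08 0.8; 0 0 -0.0003 0 0 -0.12 0.8; 0 0 -0.00035 0 0 -0.15 0.8; 0 0 -0.00035 0 0 -0.15 0.8",
)

```text
clock: 16.9
eef_pos: [0.5151, 0.0382, 0.1191]
eef_rot: [0.961, 0.276, 0.0, -0.0]
contact_force: [-0.2, -1.2, -1.1]
finger_gap: 0.0129
grasp_force: 60.2
```

```bash
python3 st.py
```

```text
16.9 [0.5151 0.0382 0.1191] yaw 0.559 F [-0.2 -1.2 -1.1] M [-0.05 -0.08 -0.06] gap 0.0129 60.2
```

>>> send_rows(
  increments="0 0 -0.0001 0 0 -0.04 0.8; 0 0 -0.0003 0 0 -0.08 0.8; 0 0 -0.0004 0 0 -0.12 0.8; 0 0 -0.0005 0 0 -0.15 0.8; 0 0 -0.0005 0 0 -0.15 0.8",
)

```text
clock: 17.52
eef_pos: [0.515, 0.0382, 0.1196]
eef_rot: [0.938, 0.347, 0.0, -0.0]
contact_force: [0.1, -0.6, -0.5]
finger_gap: 0.0125
grasp_force: 60.3
```

```bash
python3 st.py
```

```text
17.525 [0.515  0.0382 0.1196] yaw 0.709 F [ 0.1 -0.6 -0.5] M [-0.02 -0.02  0.02] gap 0.0125 60.3
```

>>> send_rows(
  increments="0 0 -0.0001 0 0 0 0.8; 0 0 -0.0002 0 0 0 0.8; 0 0 -0.0003 0 0 0 0.8; 0 0 -0.0005 0 0 0 0.8; 0 0 -0.0005 0 0 0 0.8",
)

```text
clock: 18.15
eef_pos: [0.515, 0.0382, 0.1199]
eef_rot: [0.938, 0.347, 0.0, -0.0]
contact_force: [1.9, 0.3, -5.4]
finger_gap: 0.0129
grasp_force: 59.7
```

```bash
python3 st.py
```

```text
18.15 [0.515  0.0382 0.1199] yaw 0.709 F [ 1.9  0.3 -5.4] M [ 0.14 -0.35  0.06] gap 0.0129 59.7
```

Still held. Turning on with that bias.

>>> send_rows(
  increments="0 0 -0.0001 0 0 -0.04 0.8; 0 0 -0.0002 0 0 -0.08 0.8; 0 0 -0.0003 0 0 -0.12 0.8; 0 0 -0.0003 0 0 -0.15 0.8; 0 0 -0.0003 0 0 -0.15 0.8",
)

```text
clock: 18.77
eef_pos: [0.5151, 0.0383, 0.1204]
eef_rot: [0.909, 0.417, 0.0, -0.0]
contact_force: [0.5, 1.4, 2.1]
finger_gap: 0.0127
grasp_force: 60.7
```

```bash
python3 st.py
```

```text
18.775 [0.5151 0.0383 0.1204] yaw 0.859 F [0.5 1.4 2.1] M [ 0.24 -0.    0.04] gap 0.0127 60.7
```

Force flipped to +2 N, so the lugs are probably free. Turning a little further, then a gentle lift test.

>>> send_rows(
  increments="0 0 0 0 0 -0.04 0.8; 0 0 0 0 0 -0.08 0.8; 0 0 -0.0003 0 0 -0.08 0.8; 0 0 -0.0006 0 0 -0.08 0.8; 0 0 -0.0009 0 0 -0.08 0.8",
)

```text
clock: 19.4
eef_pos: [0.515, 0.0382, 0.1212]
eef_rot: [0.892, 0.452, 0.0, 0.0]
contact_force: [-0.1, -0.1, 1.8]
finger_gap: 0.0125
grasp_force: 60.7
```

```bash
python3 st.py
```

```text
19.4 [0.515  0.0382 0.1212] yaw 0.938 F [-0.1 -0.1  1.8] M [ 0.13 -0.16 -0.01] gap 0.0125 60.7
```

>>> send_rows(
  increments="0 0 -0.0006 0 0 0 0.8; 0 0 -0.0012 0 0 0 0.8; 0 0 -0.0018 0 0 0 0.8; 0 0 -0.0024 0 0 0 0.8; 0 0 -0.003 0 0 0 0.8",
)

```text
clock: 20.02
eef_pos: [0.515, 0.0382, 0.1242]
eef_rot: [0.892, 0.452, -0.0, -0.0]
contact_force: [-0.1, 0.5, -0.5]
finger_gap: 0.0124
grasp_force: 60.3
```

```bash
python3 st.py
```

```text
20.025 [0.515  0.0382 0.1242] yaw 0.939 F [-0.1  0.5 -0.5] M [ 0.06  0.02 -0.04] gap 0.0124 60.3
```

>>> send_rows(
  increments="0 0 -0.005 0 0 0 0.8; 0 0 -0.01 0 0 0 0.8; 0 0 -0.016 0 0 0 0.8; 0 0 -0.024 0 0 0 0.8; 0 0 -0.035 0 0 0 0.8",
)

```text
clock: 20.65
eef_pos: [0.515, 0.0383, 0.1599]
eef_rot: [0.892, 0.452, -0.0, -0.0]
contact_force: [0.5, -0.1, -1.5]
finger_gap: 0.0126
grasp_force: 60.3
```

>>> send_rows(
  increments="0 0 -0.02 0 0 0 0.8; 0 0 -0.04 0 0 0 0.8; 0 0 -0.06 0 0 0 0.8; 0 0 -0.08 0 0 0 0.8; 0 0 -0.09 0 0 0 0.8",
)

```text
clock: 21.28
eef_pos: [0.5154, 0.0383, 0.2509]
eef_rot: [0.892, 0.452, 0.001, 0.0]
contact_force: [-0.5, 0.4, -0.6]
finger_gap: 0.0122
grasp_force: 60.3
```

```bash
python3 st.py
python3 - <<'E'
from h import *
rows([(.513,-.12,.25,.5,.8)]); rows([(.513,-.306,.16,.1,.8)],(.513,-.12,.25,.5))
E
```

```text
21.275 [0.5154 0.0383 0.2509] yaw 0.939 F [-0.5  0.4 -0.6] M [-0.01 -0.   -0.01] gap 0.0122 60.3
-0.1291 0.0916 0.0009 0.0012 -0.0010 0.4386 0.8
-0.0892 0.1632 0.0900 0.0000 -0.0000 0.4000 0.8
```

>>> send_rows(
  increments="-0.02 0.014 0 0 0 0.07 0.8; -0.05 0.036 0 0 0 0.17 0.8; -0.08 0.057 0 0 0 0.27 0.8; -0.11 0.078 0 0 0 0.37 0.8; -0.129 0.0916 0 0 0 0.4386 0.8",
)

```text
clock: 21.9
eef_pos: [0.5123, -0.1226, 0.2489]
eef_rot: [0.97, 0.244, -0.0, -0.0]
contact_force: [-0.2, 0.2, -0.3]
finger_gap: 0.0129
grasp_force: 60.3
```

>>> send_rows(
  increments="-0.02 0.037 0 0 0 0.08 0.8; -0.04 0.073 0.01 0 0 0.17 0.8; -0.06 0.11 0.03 0 0 0.26 0.8; -0.078 0.143 0.06 0 0 0.34 0.8; -0.089 0.163 0.09 0 0 0.4 0.8",
)

```text
clock: 22.52
eef_pos: [0.5124, -0.308, 0.158]
eef_rot: [0.999, 0.047, -0.0, 0.0]
contact_force: [-0.1, 0.1, -0.6]
finger_gap: 0.0129
grasp_force: 60.3
```

```bash
python3 st.py
python3 - <<'E'
from h import *
S=ctrl.snapshot("side");s=ctrl.read_state()
cv2.imwrite("pics/c8.png",cv2.resize(S[230:470,250:480],(575,600),interpolation=cv2.INTER_CUBIC))
rows([(.513,-.306,.03,.1,.8)])
E
```

```text
22.525 [ 0.5124 -0.308   0.158 ] yaw 0.095 F [-0.1  0.1 -0.6] M [-0.04 -0.    0.02] gap 0.0129 60.3
0.0037 -0.0033 0.1238 -0.0020 0.0042 -0.0100 0.8
```

View pics/c8.png

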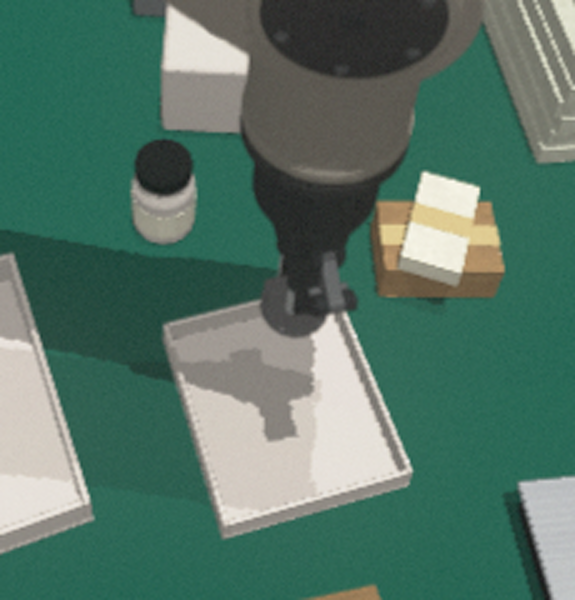

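The cap is held (crop (293,305)) over the smaller tray. Lowering.

>>> send_rows(
  increments="0.002 -0.002 0.035 0 0 0 0.8; 0.002 -0.002 0.07 0 0 0 0.8; 0.002 -0.002 0.1 0 0 0 0.8; 0.002 -0.002 0.12 0 0 0 0.8; 0.002 -0.002 0.13 0 0 0 0.8",
)

```text
clock: 23.2
eef_pos: [0.5144, -0.3033, 0.0283]
eef_rot: [0.999, 0.05, -0.0, -0.0]
contact_force: [0.3, -0.4, 0.5]
finger_gap: 0.0124
grasp_force: 60.3
```

>>> send_rows(
  increments="0 0 0.003 0 0 0 0.8; 0 0 0.006 0 0 0 0.8; 0 0 0.009 0 0 0 0.8; 0 0 0.012 0 0 0 0.8; 0 0 0.012 0 0 0 0.8",
)

```text
clock: 23.82
eef_pos: [0.5145, -0.3035, 0.0171]
eef_rot: [0.999, 0.05, -0.0, -0.0]
contact_force: [-0.4, -0.2, -0.7]
finger_gap: 0.0126
grasp_force: 60.3
```

```bash
python3 st.py
```

```text
23.825 [ 0.5145 -0.3035  0.0171] yaw 0.1 F [-0.4 -0.2 -0.7] M [ 0.04  0.02 -0.02] gap 0.0126 60.3
```

>>> send_rows(
  increments="0 0 0.001 0 0 0 0.8; 0 0 0.002 0 0 0 0.8; 0 0 0.003 0 0 0 0.8; 0 0 0.004 0 0 0 0.8; 0 0 0.004 0 0 0 0.8",
)

```text
clock: 24.45
eef_pos: [0.5145, -0.3034, 0.0131]
eef_rot: [0.999, 0.05, -0.0, -0.0]
contact_force: [0.4, 0.7, -0.7]
finger_gap: 0.0125
grasp_force: 60.3
```

```bash
python3 st.py
```

```text
24.45 [ 0.5145 -0.3034  0.0131] yaw 0.1 F [ 0.4  0.7 -0.7] M [ 0.03 -0.02  0.  ] gap 0.0125 60.3
```

>>> send_rows(
  increments="0 0 0.001 0 0 0 0.8; 0 0 0.002 0 0 0 0.8; 0 0 0.003 0 0 0 0.8; 0 0 0.003 0 0 0 0.8; 0 0 0.003 0 0 0 0.8",
)

```text
clock: 25.08
eef_pos: [0.5149, -0.3037, 0.0118]
eef_rot: [0.999, 0.05, 0.0, 0.001]
contact_force: [-8.7, 3.8, 27.9]
finger_gap: 0.0128
grasp_force: 64.2
```

```bash
python3 st.py
```

```text
25.075 [ 0.5149 -0.3037  0.0118] yaw 0.1 F [-8.7  3.8 27.9] M [0.94 2.05 0.03] gap 0.0128 64.2
```

Floor touched. Easing up 1.5 mm, opening, then retreating.

>>> send_rows(
  increments="0 0 -0.0008 0 0 0 0.8; 0 0 -0.0016 0 0 0 0.8; 0 0 -0.0016 0 0 0 0.4; 0 0 -0.0016 0 0 0 0; 0 0 -0.0016 0 0 0 0",
)

```text
clock: 25.7
eef_pos: [0.5145, -0.3034, 0.0116]
eef_rot: [0.999, 0.05, -0.0, -0.0]
contact_force: [0.5, 1.0, 0.3]
finger_gap: 0.0427
grasp_force: 0.0
```

>>> send_rows(
  increments="0 0 -0.01 0 0 0 0; 0 0 -0.04 0 0 0 0; 0 0 -0.09 0 0 0 0; 0 0 -0.15 0 0 0 0; 0 0 -0.2 0 0 0 0",
)

```text
clock: 26.32
eef_pos: [0.5147, -0.3033, 0.2149]
eef_rot: [0.999, 0.05, 0.001, 0.0]
contact_force: [0.6, -1.0, -0.6]
finger_gap: 0.0431
grasp_force: 0.0
```

>>> send_rows(
  increments="-0.05 0.02 0 0 0 0 0; -0.09 0.05 0 0 0 0 0; -0.11 0.08 0 0 0 0 0; -0.11 0.08 0 0 0 0 0; -0.11 0.08 0 0 0 0 0",
)

```text
clock: 26.95
eef_pos: [0.4135, -0.3936, 0.2122]
eef_rot: [0.999, 0.05, 0.0, -0.0]
contact_force: [0.3, 0.5, 0.8]
finger_gap: 0.0428
grasp_force: 0.0
```

```bash
python3 st.py
python3 - <<'E'
from h import *
T=ctrl.snapshot("top");S=ctrl.snapshot("side")
cv2.imwrite("pics/c9.png",np.hstack([S[100:460:,280:640][:, :340],T[100:460,200:520]]))
E
```

```text
26.95 [ 0.4135 -0.3936  0.2122] yaw 0.1 F [0.3 0.5 0.8] M [ 0.09  0.02 -0.02] gap 0.0428 0.0
```

View pics/c9.png

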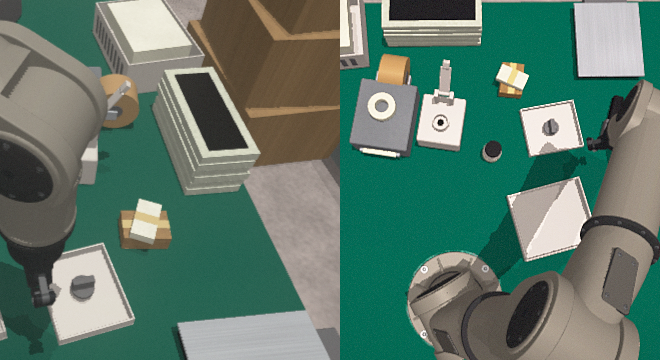

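The cap stands mid-tray (top-view crop (549,127)), the tab lies back at (446,75), the neck is open, and the bystanders are where they were. Handing in.

```bash
python3 -c "
from workcell import ctrl
print(ctrl.close_job())"
```

```text
the job is handed in; nothing more can be done
None
```

Job handed in at about 27 s: the tab is flipped back to about 2.1 rad, and the cap was unscrewed, lifted out, lowered and released in the smaller white tray; nothing else looked shifted in the last pictures (result not reported back).

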